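# Weigh a jar of beads on the craft table's beam scale

### The job

Weigh the squat lidded jar: set it upright in the scale's dish, gently and without dropping it, and let go. Then slide the poise out along the notched beam by pushing it lightly with the fingertips, never pinching it or forcing the beam, until the pointer comes to rest level with the line on the gate. Finish with the jar still standing in the dish and leave the other things on the table where they are.

Things in the scene. Friction and masses are not known exactly. Their poses are not given: they have to be found in the camera images.
- scale: Fixed grey metal beam scale. Origin on the table under the pivot, y along the beam from pivot to pointer, x across it, z up. Base slab 110 x 415 x 14 mm, y -77 to 338. Pivot 130 mm above the table between two posts of that height; gate post at y = 323 mm, 179 mm high. Dish over y = -110 mm; the poise runs from y = 68 to 228 mm.
- beam: Notched steel beam with dish, pointer and poise; origin at the pivot, y along it to the pointer. Bar 8 mm thick, 18 mm tall; its toothed top edge is 11 mm above the pivot. Tilts about x up to 0.07 rad each way; left alone it settles in about 1 s. Empty, it rests pointer down; with the jar in and the poise near the pivot, pointer up at its stop.
- dish (a point): Centre of the inner floor of the round aluminium dish fixed on the short arm: floor radius 37 mm, rim 6 mm above the floor, outer radius 45 mm. 17 mm above the pivot (147 mm above the table) when level, 8 mm higher or lower at the stops; a few newtons push it down to its lower stop.
- poise_top (a point): Centre of the top of the poise, the dark steel slider on the long arm: a tab 26 mm across the beam (x), 22 mm along it (y), 56 mm tall over the beam (its top 67 mm above the pivot when level), a round weight 38 mm across hanging below; 0.3 kg. Rises and falls with the beam by up to 16 mm.
- poise (a joint): Poise position along the beam in m: 0 at the innermost notch (68 mm from the pivot), 0.160 at the outermost; 21 notches 8 mm apart; starts in the first three. A sprung detent holds it; about 4 N moves it over a tooth and it snaps into the next notch. Each notch outward lowers the resting pointer 8 to 9 mm (off the stops); the best one leaves it within 4.5 mm.
- pointer_tip (a point): Middle of the end of the pointer, the thin dark blade (6 mm tall) at the outer end of the beam, 302 mm from the pivot. At the beam's upper and lower stops it stands 21 mm above and 21 mm below the middle of the gate line, which can serve to check a reading.
- gate_mark (a point): Middle of the black line (6 mm tall) across the white index plate on the gate post, just beyond the pointer's end, at the height of the pivot (130 mm above the table). z up. The pointer is centred when its end is at this height.
- jar: The squat round clear jar with a white lid, 54 mm across, 75 mm tall, lid 48 mm across over the top 16 mm; 0.24 to 0.42 kg. Origin at the centre of its underside.
- bottle: Taller white bottle, 48 mm across, 150 mm tall, near the jar. To be left alone. Origin at the centre of its underside.
- mug: White mug, 76 mm across, 90 mm tall. To be left alone. Origin at the centre of its underside.
- tape: Roll of tape lying flat, 70 mm across, 19 mm high. To be left alone. Origin at the centre of its underside.
- marker1: Black marker lying on the table, 140 mm long along its x axis, 13 mm thick. To be left alone. Origin in its underside near the middle.
- marker2: Another such marker, to be left alone.
- card: Small pad of paper, 100 x 70 x 12 mm, lying on the table. To be left alone.
Mind the look-alikes: they are no part of the job. Several things look just like the jar: the one meant starts farthest to the robot's left.

How it is judged (in metres and radians):
On the way, in this order (a step that is already met when the one before it is completed fails the run):
1. the jar stands in the dish, released (horizontal distance between jar and dish below 0.017 m and angle between jar's own z axis and vertical below 0.12 rad and contact force between jar and beam above 1 N and contact force between the fingers and jar below 0.1 N), for 0.3 s.
2. with the jar in the dish, the pointer rests level with the line, the beam untouched (all of step 1 and z of pointer_tip in the frame of gate_mark between -0.006 and 0.006 m and angular speed of beam below 0.03 rad/s and contact force between the fingers and beam below 0.1 N), for 0.3 s.
At the end, for the whole second after the job is handed in: The jar stands upright in the dish (within 17 mm of its centre, tilt under 0.12 rad), let go and at rest, and the pointer tip rests within 6 mm of the middle of the gate line with the beam still and untouched (all of step 2 and linear speed of jar below 0.02 m/s).
It fails at once if the poise is pinched or the beam forced: fingers press on beam or poise with more than 15 N (contact force between the fingers and beam above 15 N).
It fails at once if the jar is dropped or pressed hard on the dish: more than 25 N (contact force between jar and beam above 25 N).
It fails at once if another thing on the table is moved by more than 30 mm (distance of any of bottle, mug, tape, marker1, marker2, card from where it was at the start of the episode above 0.03 m).
It also fails if it takes over 72 s, if anything falls off the work surface, if the arm or the gripper's body presses on something with over 40 N, if the wrist force passes 120 N, or if a joint passes its speed limit or range.

### The arm

A 6-joint arm with a two-finger parallel gripper is mounted at the origin on the work surface. World frame = base frame: x ahead of the robot, y to its left, z up, the work surface at z = 0. Lengths are in mm, angles in rad, forces in N, time in s.
With the tool pointing down it reaches from about 350 to 875 mm from the base axis. Payload 4.2 kg.
Tool frame: the origin (TCP) lies between the finger pads; the fingertips stand 25 mm ahead of it and the grasp point (between the pads) lies 6 mm ahead of it; z points along the fingers, y is the line along which they close (so a half turn about z gives the same grasp; the last joint's range is limited). The gripper opens to 85 mm and grips with 20 to 120 N. Pads are 22 mm wide; open, the fingers measure 114 mm over their backs; the gripper's body (76 mm by 85 mm) begins 54 mm behind the grasp point. The pads swing forward as they close: fully open they stand 13 mm farther back than shut.
Start: joints at [1.529, 0.385, 0.008, 0, -1.194, -0.259], TCP at [185.145, 596.926, 256.312] pointing down, gripper open.
Joint ranges: [-3.14, 3.14], [-1.21, 2.06], [-1.07, 1.41], [-3.16, 2.05], [-2.99, -0.16], [-3.1, 3.1]. Speed limits (rad/s): [2.79, 2.79, 3.14, 3.14, 3.14, 3.14].

### API

Orientations are given as a unit quaternion [x, y, z, w].
In Python, from bench import arm gives the robot as it stands.
- The arm moves only by the shell command python3 -m pendant 'ROWS'. ROWS is JSON, a list of rows, each a list of 7 numbers: the shift along the tool's x, y, z in m, then the turn, a rotation vector about the tool's x, y, z in degrees, then the finger opening in m, from 0 to 0.0854. In form: [[x, y, z, wx, wy, wz, fingers], ...]. A call has 1 to 12 rows; each row shifts and turns the commanded pose from where the row before left it, along the tool's axes as they then stand; what a row does not reach is not made up. A row lasts 1/10 s, in which the tool goes at most 50 mm and 8.59 degrees, less where a joint would pass 70% of its speed; a pose out of reach is approached as far as the arm can. A call is refused whole if a number of a shift passes 0.05 or a number of a turn 8.59, either way. A call with a gripper value outside its range is refused whole. The fingers move at their own pace and stop on an object; the grip force is fixed at half the most. Time passes only in rows, so rows that do not move let the fingers close. It gives the time, the measured TCP pose, the force, the opening and the grip force at its end, in the units of the state.
- arm.read_state(): the state, without advancing time (a new reading comes with each control period).
- arm.get_image(name): name is "scene" or "top" or "wrist"; returns a dict with "image" (480x640x3 uint8, red, green, blue), "fx", "fy", "cx", "cy" (pixels), "xyz" and "rotation" of the camera in the world. Camera axes: x right, y down, z forward; pixel columns grow to the right and rows downward; lengths in mm; the calibration is good to about 2 mm. A picture is of the moment at which its call begins. There is no depth.
- arm.job_done(): hands the job in; it is judged then, once.
The state is a dict: "clock": time; "joints": joint angles; "joint_vel": joint speeds; "joint_efforts": joint torques, N m; "position": TCP position; "ee_rot": TCP orientation; "contact_force": force on the tool from outside, world axes, zero at the start; "wrist_torque": the same for the moment, N m; "gripper_width": finger opening in mm; "grasp_force": force on a finger pad.
Only numpy, scipy, OpenCV 4.12 (cv2) and the standard library are available. Lean on these libraries where they do the work, as an engineer would, in place of code of your own. Each camera call takes 0.05 s, during which the arm holds its last target. There are 200 camera calls.

## Working session

There is one attempt and no reset: what is moved stays moved. The work goes in short steps, Python scripts to look and compute and a shell command to move; the robot and the scene stay as the last step left them, time stands still between calls to the robot, and variables do not carry over. Pictures are saved under pics/ and viewed, at most 10 in all, crops included, and the job is handed in when it is done.

```bash
mkdir -p pics
cat > h.py <<'E'
import numpy as np, cv2
from bench import arm
from scipy.spatial.transform import Rotation as R
def cam(n):
    d=arm.get_image(n); d['R']=np.array(d['rotation'],float)
    if d['R'].shape!=(3,3): d['R']=R.from_quat(d['R'].ravel()).as_matrix()
    d['xyz']=np.array(d['xyz'],float); return d
def ray(d,u,v):
    r=d['R']@np.array([(u-d['cx'])/d['fx'],(v-d['cy'])/d['fy'],1]); return r/np.linalg.norm(r)
def onz(d,u,v,z):
    r=ray(d,u,v); return d['xyz']+r*(z-d['xyz'][2])/r[2]
def proj(d,p):
    q=d['R'].T@(np.array(p,float)-d['xyz']); return np.array([d['fx']*q[0]/q[2]+d['cx'],d['fy']*q[1]/q[2]+d['cy']])
def two(d1,p1,d2,p2):
    a,b=ray(d1,*p1),ray(d2,*p2); A=np.stack([a,-b],1); s=np.linalg.lstsq(A,d2['xyz']-d1['xyz'],rcond=None)[0]
    x,y=d1['xyz']+a*s[0],d2['xyz']+b*s[1]; return (x+y)/2,np.linalg.norm(x-y)
def save(n,im): cv2.imwrite('pics/'+n+'.png',cv2.cvtColor(im,cv2.COLOR_RGB2BGR))
E
python3 - <<'E'
from h import *
for n in ('scene','top'):
    d=cam(n); save(n+'0',d['image']); print(n,d['xyz'],d['R'].round(3).tolist(),d['fx'],d['cx'],d['cy'])
print(arm.read_state())
E
```

```text
scene [1242.54154941 -451.97304095  743.27193484] [[0.355, 0.559, -0.749], [0.935, -0.208, 0.288], [0.005, -0.802, -0.597]] 480.7165222161941 319.9287699733585 237.34925318663298
top [ 269.59548551 -162.99528697 1245.41399783] [[0.011, -0.984, 0.18], [-1.0, -0.011, 0.006], [-0.004, -0.18, -0.984]] 503.53610094524464 329.58172553096233 238.65036265198611
{'clock': 0.1, 'joints': array([ 1.52857736e+00,  3.85489240e-01,  6.79250293e-03, -4.44566844e-04,
       -1.19404002e+00, -2.58618682e-01]), 'joint_vel': array([-0.00036698, -0.0023092 ,  0.00213859,  0.00228726, -0.00069849,
       -0.00058231]), 'joint_efforts': array([-1.07417254e-03, -3.93320632e+01,  1.88926649e+01,  4.19795215e+00,
       -2.63306443e-03,  4.93216604e-06]), 'position': array([185.02786564, 596.4905337 , 255.33548747]), 'ee_rot': array([ 9.88695628e-01, -1.49933223e-01, -1.00633166e-04,  9.86851719e-04]), 'contact_force': array([0.12810706, 0.15500333, 0.24054645]), 'wrist_torque': array([-0.04207048, -0.03523525, -0.0358355 ]), 'grasp_force': 0.0, 'gripper_width': 85.4068180619938}
```

View pics/scene0.png

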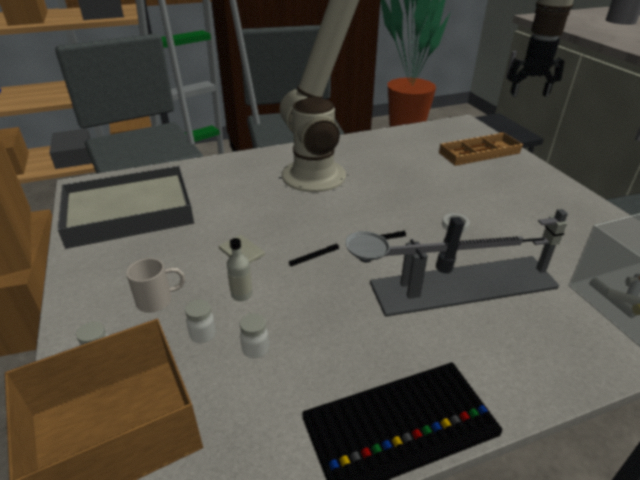

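View pics/top0.png

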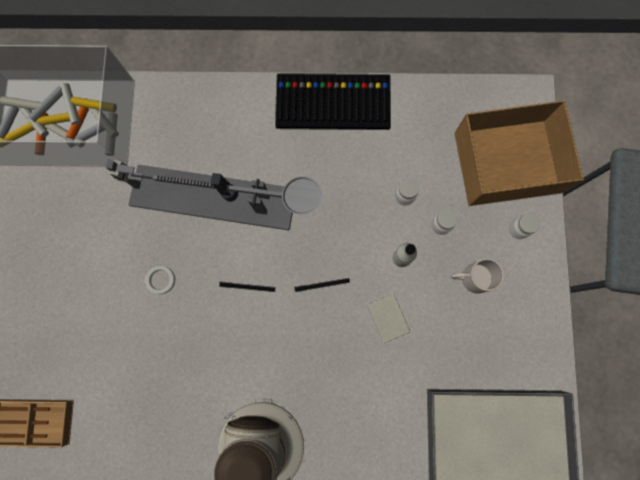

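Three jars look alike: top-view pixels (406,192), (444,221) and (524,226), which appear in the scene view at about (254,337), (200,322) and (92,333). Image-right in the top view is -y, so the jar at (406,192) is farthest to the robot's left and fits the description. The scale's dish is at (301,195) and its pointer gate is near (115,167).

Run:
```python
from h import *
t=cam('top'); s=cam('scene')
a=cv2.resize(t['image'][145:240,100:330],None,fx=3.2,fy=3.2,interpolation=cv2.INTER_CUBIC)
b=cv2.resize(t['image'][175:265,380:540],None,fx=3.2,fy=3.2,interpolation=cv2.INTER_CUBIC)
c=np.zeros((a.shape[0]+b.shape[0],a.shape[1],3),np.uint8); c[:a.shape[0]]=a; c[a.shape[0]:,:b.shape[1]]=b
save('crop1',c)
save('crop2',cv2.resize(s['image'][200:370,180:580],None,fx=2,fy=2,interpolation=cv2.INTER_CUBIC))
for p in [(406,187),(444,217),(524,223)]: print('jar',onz(t,*p,75).round(0))
# bright lid blobs
for n,d,box in (('top',t,(380,175,540,265)),('scene',s,(180,290,280,360))):
    g=cv2.cvtColor(d['image'],cv2.COLOR_RGB2GRAY); x0,y0,x1,y1=box; sub=g[y0:y1,x0:x1]
    for th in (170,190,205):
        k,l,st,ce=cv2.connectedComponentsWithStats((sub>th).astype(np.uint8))
        print(n,th,[(st[i,:4]+[x0,y0,0,0]).tolist()+[int(st[i,4])]+(ce[i]+[x0,y0]).round(1).tolist() for i in range(1,k) if st[i,4]>60])
```

```text
jar [ 612. -339.   75.]
jar [ 539. -428.   75.]
jar [ 526. -617.   75.]
top 170 []
top 190 []
top 205 []
scene 170 []
scene 190 []
scene 205 []
```

View pics/crop1.png

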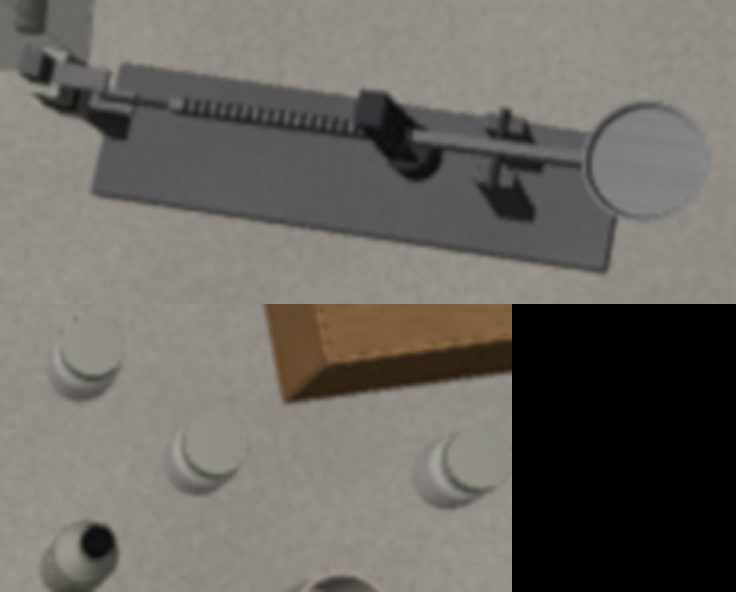

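View pics/crop2.png

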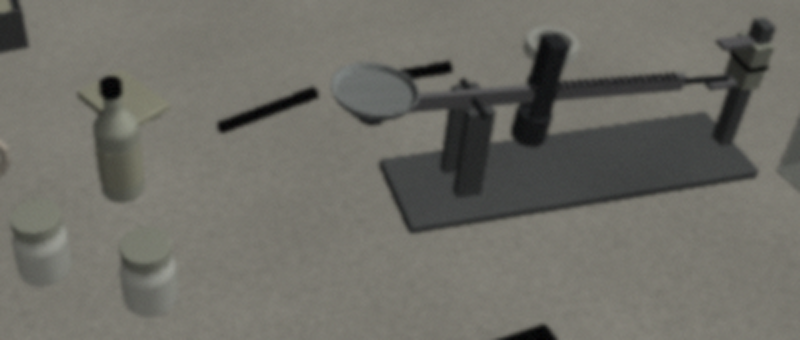

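The crop shows three identical lidded jars. The one meant is the upper-left one, with its lid at top px (408,188) and at scene px (253.5,323), nearest the scale. The dish rim centre is at top px (302,195) and scene px (367.5,246.5). The slab corners are clear, and the poise tab top is at about (217,178).

Run:
```python
from h import *
from scipy.optimize import least_squares
t=cam('top'); s=cam('scene')
print('jar lid two-view',two(t,(408.4,188.4),s,(253.5,323)), onz(t,408.4,188.4,75),onz(s,253.5,323,75))
print('dish rim two-view',two(t,(302.2,195),s,(367.5,246.5)), onz(t,302.2,195,161))
loc={'a':(55,338),'b':(-55,338),'c':(-55,-77),'d':(55,-77)}
ob=[('a',t,(138.4,165.3)),('b',t,(129.4,205.3)),('c',t,(289,229.4)),('c',s,(371,281)),('d',s,(386.5,314)),('a',s,(557.5,287)),('b',s,(533,256.5))]
P=[onz(d,*p,14)[:2] for k,d,p in ob]
L=np.array([loc[k] for k,_,_ in ob]);P=np.array(P)
f=lambda q:((np.array([[np.cos(q[2]),-np.sin(q[2])],[np.sin(q[2]),np.cos(q[2])]])@L.T).T+q[:2]-P).ravel()
r=least_squares(f,[600,100,-.1]);print('scale',r.x,r.fun.round(1).reshape(-1,2).tolist())
x0,y0,w=r.x
W=lambda x,y,z:np.array([x0+np.cos(w)*x-np.sin(w)*y,y0+np.sin(w)*x+np.cos(w)*y,z])
np.save('scale.npy',r.x)
print('dish pred',W(0,-110,155),'poise tab',onz(t,217,178,191),'pred axis pt',W(0,80,191), 'gate',W(0,323,130))
print('bottle',onz(t,380+97/3.2,175+(540-304)/3.2,150))
print('state rpy',R.from_quat(arm.read_state()['ee_rot']).as_matrix().round(3).tolist())
```

```text
jar lid two-view (array([ 609.57246071, -343.14084013,   72.53790258]), np.float64(3.2451268410122607)) [ 608.48981364 -344.34470174   75.        ] [ 612.41792437 -342.00062567   75.        ]
dish rim two-view (array([567.90214825, -92.5922285 , 156.60694771]), np.float64(3.7540645880790153)) [565.95015311 -94.61591337 161.        ]
scale [ 5.83893562e+02  1.23788206e+01 -1.41313167e-01] [[5.7, 3.9], [2.2, 5.1], [1.5, -1.8], [-4.4, -5.8], [-0.3, -6.7], [-1.6, 6.6], [-3.2, -1.2]]
dish pred [568.40079759 -96.52468834 155.        ] poise tab [594.08402667  89.95114717 191.        ] pred axis pt [595.16102703  91.58137249 191.        ] gate [629.38595206 332.15912397 130.        ]
bottle [ 449.17203404 -334.6238335   150.        ]
state rpy [[0.955, -0.296, -0.0], [-0.296, -0.955, -0.001], [0.0, 0.001, -1.0]]
```

```bash
python3 -m pendant '[[0,0,0,0,0,-4.55,0.085],[0,0,0,0,0,-4.55,0.085],[0.02,0.0315,0,0,0,0,0.085],[0.025,0.039,0,0,0,0,0.085],[0.025,0.039,0,0,0,0,0.085],[0.025,0.039,0,0,0,0,0.085],[0.025,0.039,0,0,0,0,0.085],[0.025,0.039,0,0,0,0,0.085],[0.025,0.039,0,0,0,0,0.085],[0.025,0.039,0,0,0,0,0.085],[0.025,0.039,0,0,0,0,0.085],[0.025,0.039,0,0,0,0,0.085]]'
python3 -m pendant '[[0.025,0.039,0,0,0,0,0.085],[0.025,0.039,0,0,0,0,0.085],[0.025,0.039,0,0,0,0,0.085],[0.025,0.039,0,0,0,0,0.085],[0.025,0.039,0,0,0,0,0.085],[0.025,0.039,0,0,0,0,0.085],[0.025,0.039,0,0,0,0,0.085],[0.025,0.039,0,0,0,0,0.085],[0.02,0.03,0,0,0,0,0.085],[0,0,0,0,0,0,0.085],[0,0,0,0,0,0,0.085]]'
cat > st.py <<'E'
from h import *
import sys
s=arm.read_state(); M=R.from_quat(s['ee_rot']).as_matrix()
print('t',s['clock'],'pos',s['position'].round(1),'yaw y',np.degrees(np.arctan2(M[1,1],M[0,1])).round(1),'tilt',M[:,2].round(3),'j',np.round(s['joints'],2),'F',s['contact_force'].round(1),s['gripper_width'].round(1),s['grasp_force'].round(1))
if len(sys.argv)>3:
    d=(np.array([float(a) for a in sys.argv[1:4]])-s['position']); print('rows tool shift mm',(M.T@d).round(1))
E
python3 st.py 610 -343 256
```

```text
clock: 1.5
position: [373.9, 181.9, 256.7]
ee_rot: [0.998, -0.071, 0.0, -0.0]
contact_force: [1.7, 0.8, -0.9]
gripper_width: 85.2
grasp_force: 0.0
clock: 2.6
position: [542.7, -186.7, 255.6]
ee_rot: [0.997, -0.072, -0.001, -0.0]
contact_force: [0.1, 0.4, -0.2]
gripper_width: 85.0
grasp_force: 0.0Traceback (most recent call last):
  File "st.py", line 4, in <module>
    print('t',s['clock'],'pos',s['position'].round(1),'yaw y',np.degrees(np.arctan2(M[1,1],M[0,1])).round(1),'tilt',M[:,2].round(3),'j',np.round(s['joints'],2),'F',s['contact_force'].round(1),s['gripper_width'].round(1),s['grasp_force'].round(1))
                                                                                                                                                                                                ^^^^^^^^^^^^^^^^^^^^^^^^
AttributeError: 'float' object has no attribute 'round'
```

```bash
sed -i "s/s\['gripper_width'\].round(1),s\['grasp_force'\].round(1)/s['gripper_width'],s['grasp_force']/" st.py
python3 -m pendant '[[0.02,0.033,0,0,0,0,0.085],[0.025,0.041,0,0,0,0,0.085],[0.025,0.041,0,0,0,0,0.085],[0.018,0.03,0,0,0,0,0.085],[0,0,0,0,0,0,0.085],[0,0,0,0,0,0,0.085]]' >/dev/null
python3 st.py 610 -343 256
python3 - <<'E'
from h import *
d=cam('wrist'); save('wrist1',d['image']); t=cam('top'); 
print(d['xyz'],proj(d,(610,-343,75)),proj(d,(610,-343,0)),d['fx'])
E
```

```text
t 3.2 pos [ 609.4 -341.2  255.7] yaw y -98.1 tilt [-0.001  0.001 -1.   ] j [-0.28  0.51  0.21 -0.   -1.27  1.71] F [ 0.2  0.6 -0.5] 84.74873124613345 0.0
rows tool shift mm [ 0.9  1.7 -0.3]
[ 677.36499349 -351.28135005  373.47350277] [319.53881956 218.16392527] [319.25410449 202.85543592] 347.35838268957207
```

View pics/wrist1.png

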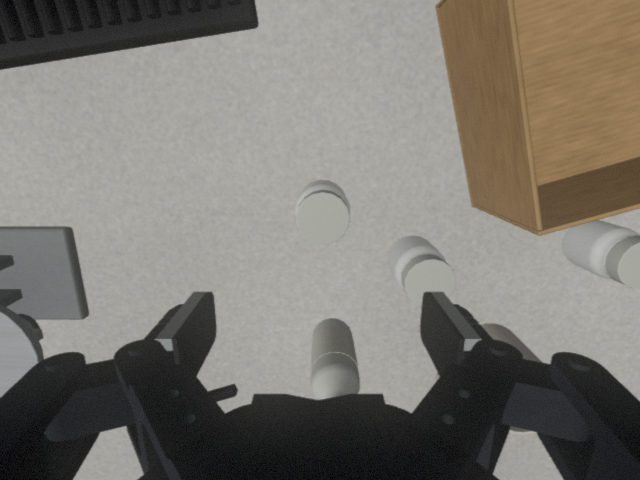

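The wrist view shows the target jar's lid at (323,218), the neighbouring jar at (428,275), the bottle at (333,360) and the box to the right. Both fingers have room around the target.

```bash
python3 - <<'E'
from h import *
d=cam('wrist'); g=cv2.cvtColor(d['image'],cv2.COLOR_RGB2GRAY)
sub=cv2.GaussianBlur(g,(3,3),0)[175:255,280:365]
print([int(sub[43,x]) for x in range(0,85,5)])
e=cv2.HoughCircles(sub,cv2.HOUGH_GRADIENT,1,20,param1=60,param2=12,minRadius=22,maxRadius=33)
for u,v,r in (e[0][:4] if e is not None else []): print(u+280,v+175,r,onz(d,u+280,v+175,75).round(1))
print(onz(d,323,218,75))
E
python3 st.py
```

```text
[167, 167, 167, 163, 167, 168, 166, 166, 167, 166, 165, 166, 165, 166, 158, 164, 164]
321.5 219.5 28.0 [ 608.5 -343.8   75. ]
[ 609.70337531 -345.27330808   75.        ]
t 3.35 pos [ 609.4 -340.3  257.1] yaw y -98.0 tilt [ 0.001 -0.    -1.   ] j [-0.28  0.51  0.21 -0.   -1.27  1.71] F [ 0.2  0.7 -0.3] 84.91125199720015 0.0
```

```bash
python3 -m pendant '[[0,0.003,0.02,0,0,0,0.085],[0,0,0.03,0,0,0,0.085],[0,0,0.04,0,0,0,0.085],[0,0,0.04,0,0,0,0.085],[0,0,0.035,0,0,0,0.085],[0,0,0.025,0,0,0,0.085],[0,0,0.015,0,0,0,0.085],[0,0,0.005,0,0,0,0.085],[0,0,0,0,0,0,0.085],[0,0,0,0,0,0,0.085]]' >/dev/null
python3 st.py 609 -344 46
```

```text
t 4.35 pos [ 610.2 -345.2   48.3] yaw y -98.1 tilt [ 0.003 -0.001 -1.   ] j [-0.28  0.69 -0.01  0.   -0.86  1.71] F [ 0.4 -0.2  0.6] 84.8890115846583 0.0
rows tool shift mm [-1.4 -1.   2.3]
```

Position is good, so I close the fingers, then lift.

```bash
python3 -m pendant '[[0,0,0.001,0,0,0,0.06],[0,0,0,0,0,0,0.06],[0,0,0,0,0,0,0.06],[0,0,0,0,0,0,0.05],[0,0,0,0,0,0,0.04],[0,0,0,0,0,0,0.04],[0,0,0,0,0,0,0.04],[0,0,0,0,0,0,0.04]]' 
python3 st.py
python3 -m pendant '[[0,0,-0.005,0,0,0,0.04],[0,0,-0.01,0,0,0,0.04],[0,0,-0.02,0,0,0,0.04],[0,0,-0.035,0,0,0,0.04],[0,0,-0.04,0,0,0,0.04],[0,0,-0.04,0,0,0,0.04],[0,0,-0.035,0,0,0,0.04],[0,0,-0.02,0,0,0,0.04],[0,0,-0.01,0,0,0,0.04],[0,0,0,0,0,0,0.04],[0,0,0,0,0,0,0.04]]' >/dev/null
python3 st.py 567 -95 262
```

```text
clock: 5.15
position: [609.6, -345.3, 46.4]
ee_rot: [0.997, -0.071, 0.001, 0.0]
contact_force: [-1.8, 1.5, 4.5]
gripper_width: 51.7
grasp_force: 63.7
t 5.15 pos [ 609.6 -345.3   46.4] yaw y -98.1 tilt [ 0.001 -0.001 -1.   ] j [-0.29  0.7  -0.02  0.   -0.86  1.71] F [-1.8  1.5  4.5] 51.66707336378902 63.74945573997138
t 6.25 pos [ 608.4 -344.5  258.2] yaw y -98.2 tilt [-0.003  0.002 -1.   ] j [-0.29  0.51  0.22 -0.   -1.28  1.71] F [ 0.1 -0.1 -4.6] 52.042620536045305 63.595764479237005
rows tool shift mm [ -76.4 -241.1   -3.2]
```

```bash
python3 -m pendant '[[-0.004,-0.013,0,0,0,0,0.04],[-0.008,-0.026,0,0,0,0,0.04],[-0.011,-0.035,0,0,0,0,0.04],[-0.011,-0.035,0,0,0,0,0.04],[-0.011,-0.035,0,0,0,0,0.04],[-0.011,-0.035,0,0,0,0,0.04],[-0.009,-0.028,0,0,0,0,0.04],[-0.007,-0.021,0,0,0,0,0.04],[-0.004,-0.013,0,0,0,0,0.04],[0,0,0,0,0,0,0.04],[0,0,0,0,0,0,0.04]]' >/dev/null
python3 st.py 567 -95 227
python3 - <<'E'
from h import *
t=cam('top'); s=cam('scene')
a=cv2.resize(t['image'][140:240,230:380],None,fx=4,fy=4,interpolation=cv2.INTER_CUBIC)[:300]
a=cv2.resize(t['image'][150:235,240:370],None,fx=3,fy=3,interpolation=cv2.INTER_CUBIC)
b=cv2.resize(s['image'][180:280,330:463],None,fx=3,fy=3,interpolation=cv2.INTER_CUBIC)
c=np.zeros((300,790,3),np.uint8); c[:a.shape[0],:a.shape[1]]=a; c[:300,391:391+b.shape[1]]=b[:, :399]; save('over1',c)
for z in (150,161,212): print(z,proj(t,(567,-95,z)),proj(s,(567,-95,z)))
E
```

```text
t 7.35 pos [567.8 -95.7 259.8] yaw y -98.1 tilt [-0.001 -0.    -1.   ] j [ 0.11  0.3  -0.11  0.   -1.16  1.31] F [-0.5 -0.9 -4.5] 51.59061501417129 63.672561325965944
rows tool shift mm [-0.9 -0.6 32.8]
150 [302.66104002 195.847619  ] [365.06974266 249.21532198]
161 [302.38249762 194.54505913] [365.40862683 244.86012154]
212 [301.01749437 188.16183542] [367.04261965 223.86071605]
```

View pics/over1.png

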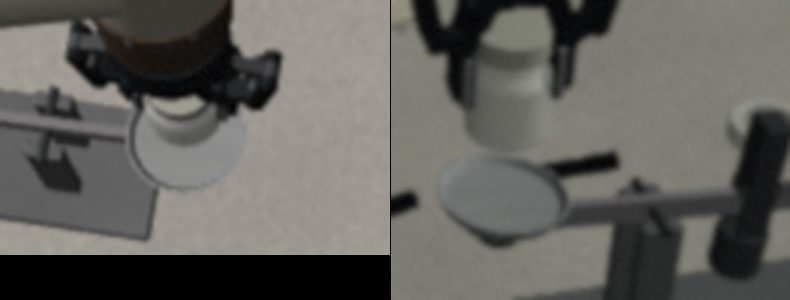

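The jar hangs centred over the dish: the rim centre is at crop (186,133) from the top and (504,200) in the scene, with the jar bottom right above it. I lower it gently.

```bash
python3 -m pendant '[[0,0,0.01,0,0,0,0.04],[0,0,0.015,0,0,0,0.04],[0,0,0.015,0,0,0,0.04],[0,0,0.008,0,0,0,0.04],[0,0,0.004,0,0,0,0.04],[0,0,0.003,0,0,0,0.04],[0,0,0.002,0,0,0,0.04],[0,0,0.002,0,0,0,0.04],[0,0,0,0,0,0,0.04]]' 
python3 -m pendant '[[0,0,0.002,0,0,0,0.04],[0,0,0.002,0,0,0,0.04],[0,0,0,0,0,0,0.04]]'
python3 -m pendant '[[0,0,0.002,0,0,0,0.04],[0,0,0.001,0,0,0,0.04],[0,0,0,0,0,0,0.04]]'
```

```text
clock: 8.35
position: [568.1, -95.7, 201.5]
ee_rot: [0.997, -0.071, 0.0, -0.0]
contact_force: [-0.0, 0.0, -3.0]
gripper_width: 51.5
grasp_force: 63.7
clock: 8.65
position: [568.0, -95.7, 197.1]
ee_rot: [0.997, -0.071, -0.0, -0.0]
contact_force: [-0.0, -0.6, -3.1]
gripper_width: 51.8
grasp_force: 63.7
clock: 8.95
position: [568.0, -95.7, 194.2]
ee_rot: [0.997, -0.071, -0.0, 0.0]
contact_force: [0.4, -0.2, -3.3]
gripper_width: 51.5
grasp_force: 63.7
```

```bash
python3 -m pendant '[[0,0,0.002,0,0,0,0.04],[0,0,0.002,0,0,0,0.04],[0,0,0,0,0,0,0.04]]'
python3 -m pendant '[[0,0,0.002,0,0,0,0.04],[0,0,0,0,0,0,0.04]]'
python3 -m pendant '[[0,0,0.001,0,0,0,0.04],[0,0,0,0,0,0,0.04]]'
```

```text
clock: 9.25
position: [568.0, -95.8, 190.1]
ee_rot: [0.997, -0.071, 0.0, 0.0]
contact_force: [-0.4, -0.7, -1.9]
gripper_width: 52.0
grasp_force: 63.8
clock: 9.45
position: [568.0, -95.8, 188.1]
ee_rot: [0.997, -0.071, -0.0, 0.0]
contact_force: [0.5, -1.1, -2.4]
gripper_width: 51.5
grasp_force: 63.8
clock: 9.65
position: [568.0, -95.8, 187.3]
ee_rot: [0.997, -0.071, 0.0, 0.0]
contact_force: [0.5, -1.7, -0.4]
gripper_width: 51.8
grasp_force: 63.9
```

```bash
python3 -m pendant '[[0,0,0,0,0,0,0.053],[0,0,0,0,0,0,0.056],[0,0,0,0,0,0,0.06],[0,0,0,0,0,0,0.07],[0,0,0,0,0,0,0.078],[0,0,0,0,0,0,0.078],[0,0,0,0,0,0,0.078]]'
python3 -m pendant '[[0,0,-0.01,0,0,0,0.078],[0,0,-0.02,0,0,0,0.078],[0,0,-0.035,0,0,0,0.078],[0,0,-0.035,0,0,0,0.078],[0,0,-0.02,0,0,0,0.078],[0,0,0,0,0,0,0.078],[0,0,0,0,0,0,0.078]]'
python3 - <<'E'
from h import *
t=cam('top'); s=cam('scene')
a=cv2.resize(t['image'][140:240,90:350],None,fx=3,fy=3,interpolation=cv2.INTER_CUBIC)
b=cv2.resize(s['image'][190:290,330:590],None,fx=3,fy=3,interpolation=cv2.INTER_CUBIC)
save('placed',np.vstack([a,b]))
q=np.load('scale.npy');x0,y0,w=q
W=lambda x,y,z:np.array([x0+np.cos(w)*x-np.sin(w)*y,y0+np.sin(w)*x+np.cos(w)*y,z])
for y in (68,76,84): print(y,W(0,y-11,197),proj(t,W(0,y,202)),proj(s,W(0,y,202)))
for dz in (-21,0,21): print(dz, proj(s,W(0,302,130+dz)),proj(s,W(0,323,130+dz)))
E
python3 st.py
```

```text
clock: 10.35
position: [568.1, -95.6, 187.4]
ee_rot: [0.997, -0.071, 0.0, -0.0]
contact_force: [0.5, 0.3, -0.6]
gripper_width: 78.2
grasp_force: 0.0
clock: 11.05
position: [567.7, -95.6, 307.6]
ee_rot: [0.997, -0.071, 0.0, -0.0]
contact_force: [-0.1, -1.2, -0.3]
gripper_width: 77.9
grasp_force: 0.0
68 [591.92163083  68.81063881 197.        ] [220.590499   176.79824744] [451.50180053 217.60281779]
76 [593.04837734  76.730894   197.        ] [216.95021131 176.26007166] [455.19780425 217.12395376]
84 [594.17512384  84.6511492  197.        ] [213.31158648 175.72214171] [458.88279213 216.64651698]
-21 [542.69166745 239.74350385] [551.15859222 238.52597527]
0 [545.40808651 232.03879773] [553.96621948 230.83442591]
21 [548.19031168 224.14744265] [556.84161513 222.9572237 ]
t 11.15 pos [567.3 -95.6 306. ] yaw y -98.1 tilt [-0.003  0.    -1.   ] j [ 0.11  0.27 -0.03 -0.   -1.27  1.31] F [-0.6  0.5 -0.2] 77.87027281226655 0.0
```

View pics/placed.png

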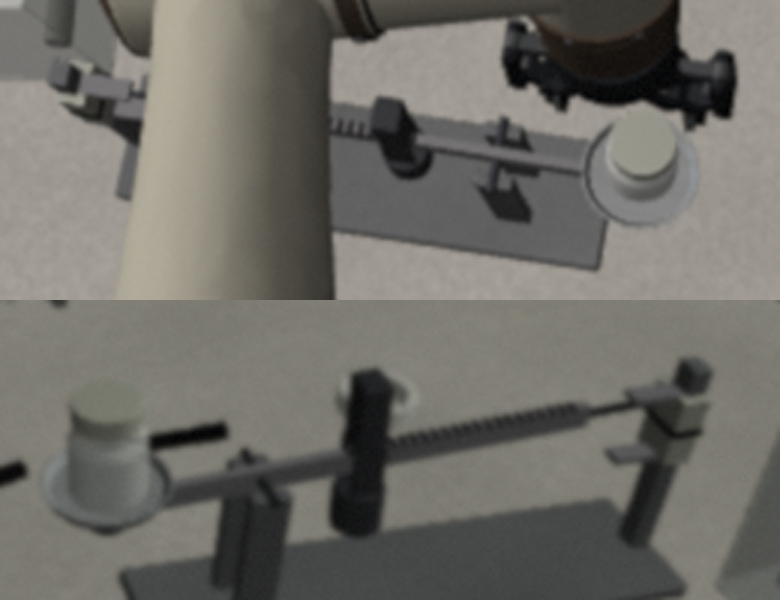

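The jar stands upright and centred in the dish, the pointer is at its upper stop, and the poise tab top is at crop (392,108), which matches the innermost notch. I close the fingers and go behind the poise on its pivot side.

```bash
python3 st.py 588 42 306
python3 - <<'E'
from h import *
d=cam('scene'); cv2.imwrite('pics/up.png',cv2.cvtColor(d['image'],cv2.COLOR_RGB2BGR))
d0=cv2.imread('pics/scene0.png',0).astype(int); d1=cv2.imread('pics/up.png',0).astype(int)
for u in (500,508,516,524,532,540,546): print(u,'dn',d0[224:252,u].tolist()); print(u,'up',d1[216:244,u].tolist())
E
```

```text
t 11.15 pos [567.3 -95.6 306. ] yaw y -98.1 tilt [-0.003  0.    -1.   ] j [ 0.11  0.27 -0.03 -0.   -1.27  1.31] F [-0.6  0.5 -0.2] 77.87027281226655 0.0
rows tool shift mm [   1.  -139.2   -0. ]
500 dn [121, 122, 123, 122, 126, 123, 122, 122, 122, 123, 122, 119, 110, 87, 58, 45, 45, 48, 52, 52, 56, 60, 83, 107, 117, 122, 119, 121]
500 up [128, 126, 127, 128, 126, 126, 123, 126, 126, 127, 120, 106, 81, 53, 45, 45, 53, 55, 55, 59, 74, 96, 114, 122, 122, 125, 127, 126]
508 dn [126, 124, 126, 123, 123, 124, 123, 124, 124, 125, 124, 120, 103, 74, 51, 46, 46, 51, 53, 52, 57, 73, 95, 116, 121, 122, 120, 120]
508 up [124, 126, 125, 128, 127, 127, 128, 128, 126, 112, 86, 62, 55, 49, 51, 54, 54, 58, 66, 90, 117, 128, 129, 130, 127, 129, 127, 127]
516 dn [125, 126, 124, 125, 123, 126, 124, 126, 127, 125, 123, 108, 81, 55, 46, 46, 50, 50, 54, 57, 68, 92, 115, 122, 124, 122, 123, 122]
516 up [126, 126, 128, 126, 129, 130, 128, 119, 95, 66, 49, 49, 50, 52, 56, 54, 60, 79, 104, 120, 128, 128, 129, 128, 126, 125, 128, 130]
524 dn [125, 125, 125, 124, 123, 125, 125, 124, 124, 124, 122, 124, 122, 117,
[... 306 characters left out ...]
5, 117, 121, 121, 121, 123, 122, 121, 122]
532 up [122, 122, 127, 126, 124, 127, 128, 123, 102, 66, 41, 56, 89, 116, 126, 128, 128, 130, 129, 127, 125, 125, 117, 99, 78, 77, 91, 108]
540 dn [95, 111, 121, 121, 121, 122, 121, 122, 123, 123, 121, 121, 109, 87, 54, 37, 50, 70, 76, 72, 91, 110, 120, 120, 120, 117, 114, 109]
540 up [126, 124, 117, 100, 84, 70, 61, 49, 40, 43, 76, 111, 124, 124, 126, 128, 126, 125, 126, 126, 123, 114, 102, 92, 88, 87, 80, 75]
546 dn [53, 40, 28, 28, 34, 38, 39, 41, 43, 42, 39, 43, 42, 46, 55, 66, 76, 73, 59, 43, 31, 23, 25, 24, 24, 23, 24, 23]
546 up [124, 118, 104, 93, 86, 87, 82, 67, 50, 35, 29, 29, 33, 40, 40, 44, 42, 45, 43, 42, 43, 49, 60, 72, 80, 76, 63, 46]
```

```bash
cat > ptr.py <<'E'
from h import *
def blade(g):
    v=[]
    for u in range(529,535):
        c=cv2.GaussianBlur(g,(1,3),0)[219:247,u].astype(float); i=int(np.argmin(c)); lo=max(i-3,0); w=np.clip(110-c[lo:i+4],0,None); v.append(219+(w*np.arange(lo,lo+len(w))).sum()/w.sum())
    return np.median(v)
D=blade(cv2.imread('pics/scene0.png',0)); U=blade(cv2.imread('pics/up.png',0))
def reading():
    d=cam('scene'); b=blade(cv2.cvtColor(d['image'],cv2.COLOR_RGB2GRAY)); return b,-21+42*(D-b)/(D-U),d
if __name__=='__main__':
    b,r,_=reading(); print('stops',D.round(2),U.round(2),'row',b.round(2),'pointer mm',r.round(1))
    t=cam('top')
E
python3 -m pendant '[[0,-0.02,0,0,0,0,0.06],[0,-0.035,0,0,0,0,0.03],[0,-0.035,0,0,0,0,0],[0,-0.03,0,0,0,0,0],[0.001,-0.019,0,0,0,0,0],[0,0,0,0,0,0,0],[0,0,0,0,0,0,0]]'
python3 -m pendant '[[0,0,0.02,0,0,0,0],[0,0,0.035,0,0,0,0],[0,0,0.03,0,0,0,0],[0,0,0.02,0,0,0,0],[0,0,0.01,0,0,0,0],[0,0,0,0,0,0,0],[0,0,0,0,0,0,0]]'
python3 ptr.py; python3 st.py 590 57 190
```

```text
clock: 11.9
position: [588.5, 41.6, 306.6]
ee_rot: [0.997, -0.071, -0.001, 0.0]
contact_force: [-0.6, -0.1, 0.1]
gripper_width: 0.0
grasp_force: 0.0
clock: 12.6
position: [589.4, 41.3, 193.4]
ee_rot: [0.997, -0.071, 0.001, -0.0]
contact_force: [0.3, -0.6, 0.5]
gripper_width: -0.1
grasp_force: 0.0
stops 239.73 226.25 row 226.23 pointer mm 21.1
t 12.7 pos [589.5  41.7 193.9] yaw y -98.1 tilt [ 0.003  0.001 -1.   ] j [ 0.34  0.38 -0.17  0.   -1.02  1.08] F [0.3 0.8 0.6] 0.05322842794314545 0.0
rows tool shift mm [ -1.7 -15.2   3.9]
```

```bash
python3 -m pendant '[[0,-0.003,0,0,0,0,0],[0,-0.003,0,0,0,0,0],[0,-0.002,0,0,0,0,0],[0,0,0,0,0,0,0]]'|grep -E 'pos|contact'
python3 -m pendant '[[0,-0.002,0,0,0,0,0],[0,-0.002,0,0,0,0,0],[0,0,0,0,0,0,0]]'|grep -E 'pos|contact'
python3 -m pendant '[[0,-0.002,0,0,0,0,0],[0,-0.002,0,0,0,0,0],[0,0,0,0,0,0,0]]'|grep -E 'pos|contact'
python3 ptr.py
```

```text
position: [589.9, 50.1, 192.5]
contact_force: [-0.4, -0.1, -0.6]
position: [590.4, 53.9, 192.3]
contact_force: [0.4, -0.8, -0.3]
position: [591.0, 57.8, 192.3]
contact_force: [-0.3, -0.1, 0.2]
stops 239.73 226.25 row 226.25 pointer mm 21.0
```

```bash
for i in 1; do :; done
python3 -m pendant '[[0,-0.002,0,0,0,0,0],[0,0,0,0,0,0,0]]'|grep -E 'pos|contact'
python3 -m pendant '[[0,-0.002,0,0,0,0,0],[0,0,0,0,0,0,0]]'|grep -E 'pos|contact'
python3 -m pendant '[[0,-0.002,0,0,0,0,0],[0,0,0,0,0,0,0]]'|grep -E 'pos|contact'
python3 -m pendant '[[0,-0.002,0,0,0,0,0],[0,0,0,0,0,0,0]]'|grep -E 'pos|contact'
python3 ptr.py
python3 - <<'E'
from h import *
t=cam('top'); s=cam('scene')
a=cv2.resize(t['image'][140:240,150:350],None,fx=3,fy=3,interpolation=cv2.INTER_CUBIC)
b=cv2.resize(s['image'][180:280,400:600],None,fx=3,fy=3,interpolation=cv2.INTER_CUBIC)
save('push1',np.vstack([a,b]))
E
```

```text
position: [591.2, 59.7, 192.3]
contact_force: [0.3, 0.6, 0.3]
position: [591.3, 60.7, 192.0]
contact_force: [0.7, -5.2, -0.2]
position: [591.4, 62.3, 191.6]
contact_force: [2.4, -4.8, -2.9]
position: [592.0, 65.1, 192.2]
contact_force: [-0.5, -2.9, 1.4]
stops 239.73 226.25 row 226.82 pointer mm 19.2
```

View pics/push1.png

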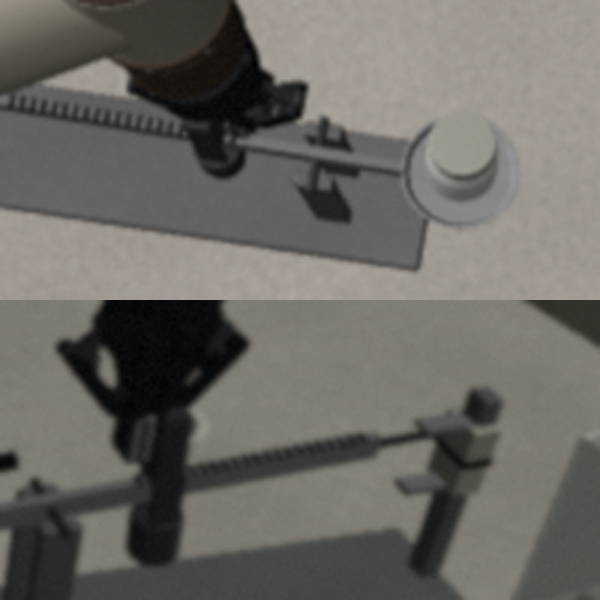

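The fingers touch the poise's inner face, scene crop (140,440), and the beam still leans pointer-up. The push force is about 5 N, so I continue notch by notch.

```bash
python3 -m pendant '[[0,-0.002,0,0,0,0,0],[0,-0.002,0,0,0,0,0],[0,-0.002,0,0,0,0,0],[0,-0.002,0,0,0,0,0]]'|grep -E 'pos|contact'
python3 -m pendant '[[0,-0.002,0,0,0,0,0],[0,-0.002,0,0,0,0,0],[0,-0.002,0,0,0,0,0],[0,-0.002,0,0,0,0,0]]'|grep -E 'pos|contact'
python3 -m pendant '[[0,0.004,0,0,0,0,0],[0,0.004,0,0,0,0,0],[0,0,0,0,0,0,0],[0,0,0,0,0,0,0],[0,0,0,0,0,0,0],[0,0,0,0,0,0,0],[0,0,0,0,0,0,0],[0,0,0,0,0,0,0],[0,0,0,0,0,0,0]]'|grep -E 'pos|contact'
python3 ptr.py
```

```text
position: [592.9, 72.4, 191.3]
contact_force: [0.7, -4.6, -3.0]
position: [594.1, 80.5, 191.5]
contact_force: [1.3, -4.9, -1.3]
position: [593.2, 73.4, 192.3]
contact_force: [0.6, -0.4, -0.6]
stops 239.73 226.25 row 226.25 pointer mm 21.0
```

```bash
python3 -m pendant '[[0,-0.004,0,0,0,0,0],[0,-0.003,0,0,0,0,0],[0,-0.002,0,0,0,0,0],[0,-0.002,0,0,0,0,0],[0,-0.002,0,0,0,0,0],[0,-0.002,0,0,0,0,0]]'|grep -E 'pos|contact'
python3 -m pendant '[[0,-0.002,0,0,0,0,0],[0,-0.002,0,0,0,0,0],[0,-0.002,0,0,0,0,0],[0,-0.002,0,0,0,0,0]]'|grep -E 'pos|contact'
python3 -m pendant '[[0,-0.002,0,0,0,0,0],[0,-0.002,0,0,0,0,0],[0,-0.002,0,0,0,0,0],[0,-0.002,0,0,0,0,0]]'|grep -E 'pos|contact'
python3 -m pendant '[[0,0.004,0,0,0,0,0],[0,0.004,0,0,0,0,0],[0,0,0,0,0,0,0],[0,0,0,0,0,0,0],[0,0,0,0,0,0,0],[0,0,0,0,0,0,0],[0,0,0,0,0,0,0],[0,0,0,0,0,0,0],[0,0,0,0,0,0,0]]'|grep -E 'pos|contact'
python3 ptr.py
```

```text
position: [594.9, 86.6, 191.3]
contact_force: [2.9, -6.4, -3.7]
position: [596.1, 94.9, 191.5]
contact_force: [2.9, -6.4, -2.3]
position: [597.3, 103.0, 191.7]
contact_force: [2.5, -7.5, -2.2]
position: [596.4, 96.2, 192.3]
contact_force: [0.4, 0.3, -1.0]
stops 239.73 226.25 row 226.24 pointer mm 21.0
```

```bash
python3 -m pendant '[[0,-0.004,0,0,0,0,0],[0,-0.003,0,0,0,0,0],[0,-0.002,0,0,0,0,0],[0,-0.002,0,0,0,0,0]]'|grep -E 'pos|contact'
python3 -m pendant '[[0,-0.001,0,0,0,0,0],[0,-0.001,0,0,0,0,0],[0,-0.001,0,0,0,0,0],[0,-0.001,0,0,0,0,0]]'|grep -E 'pos|contact'
python3 ptr.py
python3 -m pendant '[[0,-0.001,0,0,0,0,0],[0,-0.001,0,0,0,0,0],[0,-0.001,0,0,0,0,0],[0,-0.001,0,0,0,0,0]]'|grep -E 'pos|contact'
python3 -m pendant '[[0,-0.001,0,0,0,0,0],[0,-0.001,0,0,0,0,0],[0,-0.001,0,0,0,0,0],[0,-0.001,0,0,0,0,0]]'|grep -E 'pos|contact'
python3 ptr.py
python3 -m pendant '[[0,0.004,0,0,0,0,0],[0,0.004,0,0,0,0,0],[0,0,0,0,0,0,0],[0,0,0,0,0,0,0],[0,0,0,0,0,0,0],[0,0,0,0,0,0,0],[0,0,0,0,0,0,0],[0,0,0,0,0,0,0],[0,0,0,0,0,0,0]]'|grep -E 'pos|contact'
python3 ptr.py
python3 - <<'E'
from h import *
t=cam('top'); s=cam('scene')
g=cv2.cvtColor(s['image'],cv2.COLOR_RGB2GRAY)
# round hanging weight: dark blob below beam
sub=(g[255:300,430:540]<45).astype(np.uint8); k,l,st,ce=cv2.connectedComponentsWithStats(sub)
print([(ce[i]+[430,255]).round(1).tolist()+[int(st[i,4])] for i in range(1,k) if st[i,4]>40])
q=np.load('scale.npy');x0,y0,w=q
for y in (92,108,124): print(y,proj(s,(x0+.1408*y,y0+.99*y,100)))
E
python3 st.py
```

```text
position: [598.0, 107.0, 192.2]
contact_force: [-0.4, -1.8, 0.9]
position: [598.1, 109.2, 191.3]
contact_force: [3.0, -9.8, -5.0]
stops 239.73 226.25 row 227.49 pointer mm 17.1
position: [599.2, 115.2, 192.4]
contact_force: [-0.1, -1.0, 0.5]
position: [599.3, 117.4, 191.5]
contact_force: [2.7, -7.4, -4.7]
stops 239.73 226.25 row 227.67 pointer mm 16.6
position: [598.6, 111.1, 192.3]
contact_force: [0.2, -0.1, 0.2]
stops 239.73 226.25 row 226.25 pointer mm 21.0
[[473.0, 258.3, 117]]
92 [453.85379189 255.71228359]
108 [460.76078783 254.70995918]
124 [467.62931918 253.71321665]
t 21.9 pos [598.5 111.  192.3] yaw y -98.1 tilt [-0. -0. -1.] j [ 0.45  0.41 -0.12 -0.   -1.04  0.98] F [ 0.1  0.  -0.5] 0.12433962182335453 0.0
```

The contact forces grow because the pointer-up tab is pushed at its top edge. I tilt the fingers so that the tips lead and push lower on the tab.

```bash
python3 -m pendant '[[0,0.003,0,8.5,0,0,0],[0,0.001,0.005,0,0,0,0],[0,0,0,0,0,0,0]]'|grep -E 'pos|contact'
python3 -m pendant '[[0,-0.002,0.0003,0,0,0,0],[0,-0.002,0.0003,0,0,0,0],[0,-0.002,0.0003,0,0,0,0]]'|grep -E 'pos|contact'
python3 -m pendant '[[0,-0.002,0.0003,0,0,0,0],[0,-0.001,0.00015,0,0,0,0]]'|grep -E 'pos|contact'
python3 -m pendant '[[0,-0.001,0.00015,0,0,0,0],[0,-0.001,0.00015,0,0,0,0]]'|grep -E 'pos|contact'
python3 -m pendant '[[0,-0.001,0.00015,0,0,0,0],[0,-0.001,0.00015,0,0,0,0]]'|grep -E 'pos|contact'
python3 -m pendant '[[0,-0.001,0.00015,0,0,0,0],[0,-0.001,0.00015,0,0,0,0]]'|grep -E 'pos|contact'
python3 ptr.py; python3 st.py
```

```text
position: [598.0, 106.9, 186.8]
contact_force: [-0.5, -0.2, -0.1]
position: [598.9, 114.4, 187.1]
contact_force: [-0.2, -0.9, 0.7]
position: [599.3, 117.2, 187.2]
contact_force: [-0.9, -1.1, -0.8]
position: [599.5, 118.3, 187.0]
contact_force: [0.5, -4.5, -0.4]
position: [599.6, 119.5, 186.6]
contact_force: [0.0, -5.1, -0.4]
position: [600.1, 122.5, 187.0]
contact_force: [-0.5, -1.5, 0.1]
stops 239.73 226.25 row 228.32 pointer mm 14.5
t 23.4 pos [600.3 123.4 187.3] yaw y -98.1 tilt [ 0.021  0.147 -0.989] j [ 0.41  0.4  -0.1  -0.15 -1.    1.1 ] F [-0.7 -0.6  0.2] 0.1411966815908559 0.5956572563081863
```

Forces are now about 5 N and clean, and a notch just clicked. I back off and let the beam settle.

```bash
python3 -m pendant '[[0,0.004,0,0,0,0,0],[0,0,0,0,0,0,0],[0,0,0,0,0,0,0],[0,0,0,0,0,0,0],[0,0,0,0,0,0,0],[0,0,0,0,0,0,0],[0,0,0,0,0,0,0],[0,0,0,0,0,0,0],[0,0,0,0,0,0,0],[0,0,0,0,0,0,0]]'|grep -E 'pos|contact'
python3 ptr.py
```

```text
position: [599.7, 118.9, 186.6]
contact_force: [0.3, 0.2, 1.0]
stops 239.73 226.25 row 226.6 pointer mm 19.9
```

```bash
python3 -m pendant '[[0,-0.002,0.0003,0,0,0,0],[0,-0.002,0.0003,0,0,0,0],[0,-0.001,0.00015,0,0,0,0],[0,-0.001,0.00015,0,0,0,0]]'|grep -E 'pos|contact'
python3 -m pendant '[[0,-0.001,0.00015,0,0,0,0],[0,-0.001,0.00015,0,0,0,0]]'|grep -E 'pos|contact'
python3 -m pendant '[[0,-0.001,0.00015,0,0,0,0],[0,-0.001,0.00015,0,0,0,0]]'|grep -E 'pos|contact'
python3 -m pendant '[[0,-0.001,0.00015,0,0,0,0]]'|grep -E 'pos|contact'
python3 ptr.py
```

```text
position: [600.4, 124.8, 186.5]
contact_force: [-0.1, -3.6, 0.4]
position: [600.5, 125.7, 186.1]
contact_force: [1.6, -7.4, -1.5]
position: [600.6, 126.7, 185.7]
contact_force: [1.4, -7.7, -1.6]
position: [600.8, 128.3, 185.8]
contact_force: [-0.0, -4.9, -1.1]
stops 239.73 226.25 row 229.32 pointer mm 11.4
```

```bash
python3 -m pendant '[[0,-0.001,0.00015,0,0,0,0]]'|grep -E 'pos|contact'
python3 -m pendant '[[0,0.004,0,0,0,0,0],[0,0.002,0,0,0,0,0],[0,0,0,0,0,0,0],[0,0,0,0,0,0,0],[0,0,0,0,0,0,0],[0,0,0,0,0,0,0],[0,0,0,0,0,0,0],[0,0,0,0,0,0,0],[0,0,0,0,0,0,0],[0,0,0,0,0,0,0]]'|grep -E 'pos|contact'
python3 ptr.py;python3 -m pendant '[[0,0,0,0,0,0,0],[0,0,0,0,0,0,0],[0,0,0,0,0,0,0]]'|grep contact; python3 ptr.py
```

```text
position: [601.2, 130.7, 186.5]
contact_force: [-0.5, -1.6, 0.5]
position: [600.5, 125.1, 185.7]
contact_force: [0.3, 0.8, -0.1]
stops 239.73 226.25 row 226.69 pointer mm 19.6
contact_force: [0.3, -0.3, 0.4]
stops 239.73 226.25 row 226.71 pointer mm 19.6
```

```bash
python3 -m pendant '[[0,0.005,0,0,0,0,0],[0,0.005,0,0,0,0,0],[0,0,0,0,0,0,0],[0,0,0,0,0,0,0],[0,0,0,0,0,0,0],[0,0,0,0,0,0,0],[0,0,0,0,0,0,0],[0,0,0,0,0,0,0]]'|grep -E 'pos|contact'
python3 ptr.py; python3 st.py
python3 - <<'E'
from h import *
t=cam('top'); s=cam('scene'); g=cv2.imread('pics/up.png',0); h=cv2.cvtColor(s['image'],cv2.COLOR_RGB2GRAY)
print(g[216:238,532].tolist(),h[216:238,532].tolist())
b=cv2.resize(s['image'][170:300,400:600],None,fx=4,fy=4,interpolation=cv2.INTER_CUBIC); save('chk',b)
E
```

```text
position: [599.2, 115.4, 184.2]
contact_force: [-0.3, 0.1, 0.6]
stops 239.73 226.25 row 226.26 pointer mm 21.0
t 28.0 pos [599.2 115.3 184.2] yaw y -98.1 tilt [ 0.021  0.146 -0.989] j [ 0.39  0.4  -0.11 -0.15 -0.99  1.11] F [-0.1 -0.2 -0.1] -0.10477384295187758 0.0
[122, 122, 127, 126, 124, 127, 128, 123, 102, 66, 41, 56, 89, 116, 126, 128, 128, 130, 129, 127, 125, 125] [122, 125, 125, 124, 124, 126, 129, 120, 102, 66, 41, 57, 89, 117, 127, 128, 128, 129, 128, 127, 125, 125]
```

View pics/chk.png

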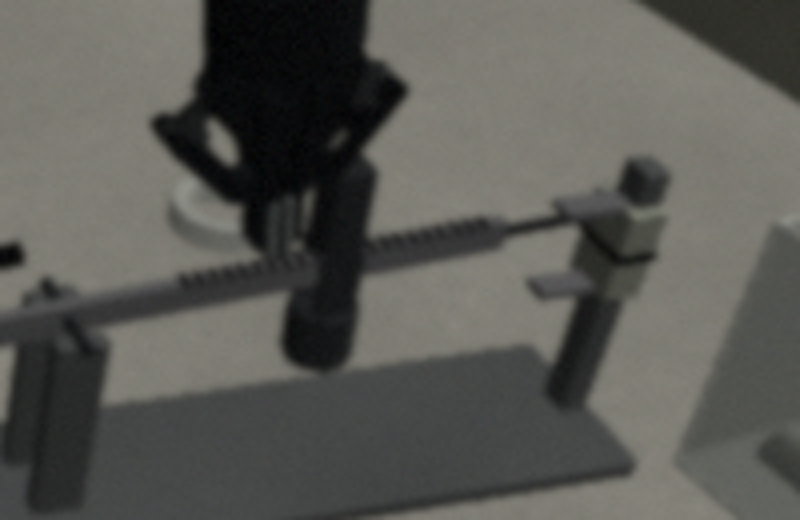

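The earlier reading was a light touch. With the fingers clear, the pointer is still at its upper stop (scene crop (575,210)) and the poise is near mid-beam. I continue one notch per cycle, backing off farther each time.

```bash
python3 -m pendant '[[0,-0.004,-0.0014,0,0,0,0],[0,-0.004,0,0,0,0,0],[0,-0.003,0.0003,0,0,0,0],[0,-0.002,0.0003,0,0,0,0],[0,-0.002,0.0003,0,0,0,0],[0,-0.001,0.0002,0,0,0,0],[0,-0.001,0.0001,0,0,0,0]]'|grep -E 'pos|contact'
python3 -m pendant '[[0,-0.001,0.0001,0,0,0,0],[0,-0.001,0.0002,0,0,0,0],[0,-0.001,0.0001,0,0,0,0]]'|grep -E 'pos|contact'
python3 -m pendant '[[0,-0.001,0.0001,0,0,0,0],[0,-0.001,0.0002,0,0,0,0]]'|grep -E 'pos|contact'
python3 -m pendant '[[0,-0.001,0.0001,0,0,0,0],[0,-0.001,0.0001,0,0,0,0]]'|grep -E 'pos|contact'
python3 ptr.py
```

```text
position: [601.5, 131.9, 186.9]
contact_force: [-0.5, -0.3, -0.3]
position: [601.6, 133.5, 186.5]
contact_force: [0.9, -7.6, -2.9]
position: [601.8, 134.8, 186.2]
contact_force: [1.3, -6.7, -2.0]
position: [602.3, 138.0, 186.6]
contact_force: [0.2, -2.8, -0.9]
stops 239.73 226.25 row 228.99 pointer mm 12.4
```

```bash
python3 -m pendant '[[0,0.005,-0.0007,0,0,0,0],[0,0.005,-0.0008,0,0,0,0],[0,0,0,0,0,0,0],[0,0,0,0,0,0,0],[0,0,0,0,0,0,0],[0,0,0,0,0,0,0],[0,0,0,0,0,0,0]]'|grep -E 'pos|contact'
python3 ptr.py
python3 -m pendant '[[0,-0.005,0.0007,0,0,0,0],[0,-0.005,0.0008,0,0,0,0],[0,-0.001,0.0002,0,0,0,0],[0,-0.001,0.0001,0,0,0,0],[0,-0.001,0.0002,0,0,0,0]]'|grep -E 'pos|contact'
python3 -m pendant '[[0,-0.001,0.0001,0,0,0,0],[0,-0.001,0.0002,0,0,0,0]]'|grep -E 'pos|contact'
python3 -m pendant '[[0,-0.001,0.0001,0,0,0,0],[0,-0.001,0.0002,0,0,0,0]]'|grep -E 'pos|contact'
```

```text
position: [601.1, 129.0, 187.1]
contact_force: [-0.1, 0.6, -0.7]
stops 239.73 226.25 row 226.25 pointer mm 21.0
position: [602.8, 141.2, 186.8]
contact_force: [0.9, -4.4, -1.6]
position: [602.9, 142.0, 186.4]
contact_force: [0.8, -8.1, -1.7]
position: [603.2, 144.1, 186.3]
contact_force: [1.0, -4.5, -1.2]
```

```bash
python3 -m pendant '[[0,-0.001,0.0001,0,0,0,0],[0,-0.001,0.0002,0,0,0,0]]'|grep -E 'pos|contact'
python3 -m pendant '[[0,0.005,-0.0007,0,0,0,0],[0,0.005,-0.0008,0,0,0,0],[0,0,0,0,0,0,0],[0,0,0,0,0,0,0],[0,0,0,0,0,0,0],[0,0,0,0,0,0,0],[0,0,0,0,0,0,0]]'|grep -E 'pos|contact'
python3 ptr.py
```

```text
position: [603.8, 147.8, 187.0]
contact_force: [0.7, -0.3, -0.4]
position: [602.4, 138.0, 187.1]
contact_force: [-0.9, -0.7, -1.1]
stops 239.73 226.25 row 226.48 pointer mm 20.3
```

```bash
python3 -m pendant '[[0,0,0,0,0,0,0],[0,0,0,0,0,0,0],[0,0,0,0,0,0,0]]'|grep -E 'contact'
python3 ptr.py
```

```text
contact_force: [0.7, -0.2, -0.3]
stops 239.73 226.25 row 226.68 pointer mm 19.7
```

The pointer is just off the stop at about 19.7 mm, so roughly two more notches are needed.

```bash
python3 -m pendant '[[0,-0.005,0.0007,0,0,0,0],[0,-0.005,0.0008,0,0,0,0],[0,-0.001,0.0002,0,0,0,0],[0,-0.001,0.0001,0,0,0,0],[0,-0.001,0.0002,0,0,0,0]]'|grep -E 'pos|contact'
python3 -m pendant '[[0,-0.001,0.0001,0,0,0,0],[0,-0.001,0.0002,0,0,0,0]]'|grep -E 'pos|contact'
python3 -m pendant '[[0,-0.001,0.0001,0,0,0,0]]'|grep -E 'pos|contact'
python3 -m pendant '[[0,-0.001,0.0001,0,0,0,0]]'|grep -E 'pos|contact'
```

```text
position: [604.0, 149.6, 186.5]
contact_force: [2.2, -6.1, -1.2]
position: [604.2, 150.7, 186.2]
contact_force: [1.1, -8.6, -1.6]
position: [604.4, 152.2, 186.4]
contact_force: [0.6, -4.0, -1.8]
position: [604.7, 154.0, 186.7]
contact_force: [0.6, -2.2, -0.0]
```

```bash
python3 -m pendant '[[0,-0.001,0.0001,0,0,0,0]]'|grep -E 'pos|contact'
python3 -m pendant '[[0,0.005,-0.0007,0,0,0,0],[0,0.005,-0.0008,0,0,0,0],[0,0,0,0,0,0,0],[0,0,0,0,0,0,0],[0,0,0,0,0,0,0],[0,0,0,0,0,0,0],[0,0,0,0,0,0,0],[0,0,0,0,0,0,0],[0,0,0,0,0,0,0],[0,0,0,0,0,0,0],[0,0,0,0,0,0,0]]'|grep -E 'pos|contact'
python3 ptr.py
```

```text
position: [605.0, 155.9, 187.1]
contact_force: [0.4, -1.4, -1.0]
position: [603.5, 145.9, 187.1]
contact_force: [0.3, -0.2, 0.3]
stops 239.73 226.25 row 229.33 pointer mm 11.4
```

```bash
python3 -m pendant '[[0,-0.005,0.0007,0,0,0,0],[0,-0.005,0.0008,0,0,0,0],[0,-0.001,0.0002,0,0,0,0],[0,-0.001,0.0001,0,0,0,0],[0,-0.001,0.0002,0,0,0,0]]'|grep -E 'pos|contact'
python3 -m pendant '[[0,-0.001,0.0001,0,0,0,0],[0,-0.001,0.0002,0,0,0,0]]'|grep -E 'pos|contact'
python3 -m pendant '[[0,-0.001,0.0001,0,0,0,0]]'|grep -E 'pos|contact'
python3 -m pendant '[[0,-0.001,0.0001,0,0,0,0]]'|grep -E 'pos|contact'; python3 ptr.py
```

```text
position: [605.2, 157.6, 186.6]
contact_force: [1.6, -5.9, -1.5]
position: [605.3, 158.7, 186.3]
contact_force: [1.7, -7.5, -1.5]
position: [605.5, 160.1, 186.4]
contact_force: [0.7, -4.8, -2.1]
position: [605.8, 161.9, 186.8]
contact_force: [0.0, -1.8, -1.9]
stops 239.73 226.25 row 229.74 pointer mm 10.1
```

```bash
python3 -m pendant '[[0,-0.001,0.0001,0,0,0,0]]'|grep -E 'pos|contact'
python3 -m pendant '[[0,0.005,-0.0007,0,0,0,0],[0,0.005,-0.0008,0,0,0,0],[0,0.005,-0.0008,0,0,0,0],[0,0.005,-0.0008,0,0,0,0],[0,0,0,0,0,0,0],[0,0,0,0,0,0,0],[0,0,0,0,0,0,0],[0,0,0,0,0,0,0],[0,0,0,0,0,0,0],[0,0,0,0,0,0,0],[0,0,0,0,0,0,0],[0,0,0,0,0,0,0]]'|grep -E 'pos|contact'
python3 ptr.py
```

```text
position: [606.2, 164.2, 187.4]
contact_force: [-0.7, -0.5, -0.3]
position: [603.2, 143.9, 187.3]
contact_force: [-0.9, -0.0, 0.1]
stops 239.73 226.25 row 232.23 pointer mm 2.4
```

The pointer rests 2.4 mm above the line. I lift the fingers clear, then check once more.

```bash
python3 -m pendant '[[0,0.003,-0.02,0,0,0,0],[0,0,-0.03,0,0,0,0],[0,0,-0.03,0,0,0,0],[0,0,-0.02,0,0,0,0],[0,0,0,0,0,0,0],[0,0,0,0,0,0,0],[0,0,0,0,0,0,0],[0,0,0,0,0,0,0],[0,0,0,0,0,0,0],[0,0,0,0,0,0,0],[0,0,0,0,0,0,0],[0,0,0,0,0,0,0]]'|grep -E 'pos|contact'
python3 ptr.py; python3 ptr.py
python3 - <<'E'
from h import *
s=cam('scene'); save('final',cv2.resize(s['image'][180:310,330:590],None,fx=3,fy=3,interpolation=cv2.INTER_CUBIC)); print(arm.read_state()['clock'])
E
```

```text
position: [600.7, 126.3, 285.7]
contact_force: [0.3, 0.2, -0.4]
stops 239.73 226.25 row 232.23 pointer mm 2.4
stops 239.73 226.25 row 232.21 pointer mm 2.4
38.75
```

View pics/final.png

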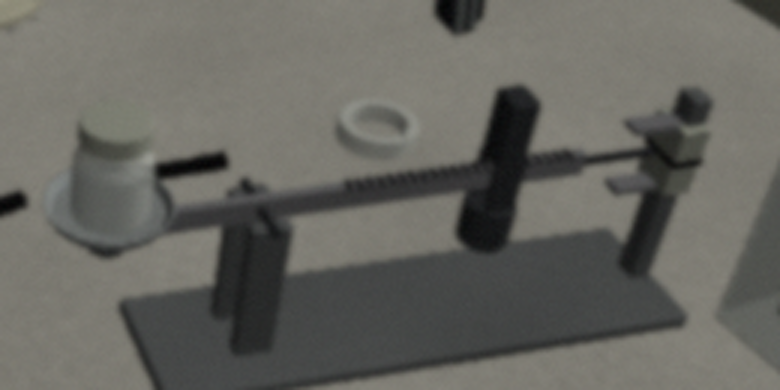

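The jar stands upright in the dish at crop (110,185). The pointer tip at (645,153) meets the black line at (655,155), steady and untouched.

```bash
python3 -c "
from bench import arm
print(arm.job_done())"
```

```text
the job is handed in; nothing more can be done
None
```

The jar is standing upright in the dish, released, with the pointer resting about 2.4 mm above the gate line (limit 6 mm) and the fingers clear; the job was handed in at about 39 s, and no verdict was returned.

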